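# Load the sliding tray and push it to the middle stop of the dressing-table rail

### The job

Stand the hair roller upright in the white sliding tray while the tray waits at its end of the rail, and let go of it. Then push the tray along the rail to the free middle stop until it drops fully home in the notches there, with the roller still standing in it. Leave the earring board at its own end of the rail and do not disturb the bangle, the paperweight or the three-tier box.

Things in the scene. Friction and masses are not known exactly. Their poses are not given: they have to be found in the camera images.
- rail: Fixed wooden rail, 400 mm long along its own y, 104 wide along x; origin: centre of its underside. Side walls 30 high, 8.5 thick; ends open. The slippery runway between them, 87 wide, 14 above the table, has three stops at y = -130, 0, +130 mm: V notches 6 deep with 22 degree flanks, into which a carriage's four feet drop together, about 5 mm; between stops it slides on the flat
- middle_stop (a point): Point on the rail, axes as the rail's, where tray_floor lies when the tray is fully home in the middle stop; 29 mm above the table. Pushing a carriage out of a stop takes about 2 to 6 N, along the flat under 1.5 N. Within about 10 mm of a stop it slides home by itself if free to
- tray_floor (a point): White plastic tray, a loose carriage in the runway, starting home in either end stop. This point: centre of its inner floor (29 mm above the table when home, 34 on the flat); y along the rail. Outside 84 mm across, 100 along the rail; inside 76 x 92; walls rise 22 above the floor. End faces (y = +-50) plain, upright, from 10 below to 22 above this point; feet reach 20 below. 0.25 to 0.5 kg
- board_base (a point): Earring board: a second loose carriage, same 84 x 100 mm base and feet, home in the opposite end stop. On it stands a wooden board 96 mm long along the rail, 12 thick, 95 high, with small earrings on pegs. This point: centre of the top of its base, from which the board rises. To be left where it is
- roller_center (a point): Purple hard hair roller, a stiff hollow tube standing upright on the table, 40 mm in diameter (a little over with its studs), 66 mm tall; about 60 g. This point is its centre, half-way up; z along its axis. It stands beyond the rail as seen from the robot
- bangle_center (a point): Gold-toned bangle lying flat, 68 mm across, 9 mm thick; this point is its centre. Bystander
- paperweight_center (a point): Round glass paperweight, 76 mm across, 50 mm tall; this point is its centre. Bystander
- stackbox_center (a point): White three-tier stacking box, 140 x 120 mm, 174 mm tall; this point is its centre. Bystander
Not all that is in view belongs to the job. Leave any yellow look-alike of the part that bears tray_floor alone. Of the things that look like the part that bears roller_center, the smaller one is meant.

How it is judged (in metres and radians):
On the way:
1. the roller stands in the tray, let go of, while the tray is still home at its end stop (z of roller_center in the frame of tray_floor between 0.029 and 0.037 m and horizontal distance between roller_center and tray_floor below 0.032 m and angle between roller_center's own z axis and vertical below 0.12 rad and contact force between the fingers and roller below 0.1 N and distance of tray_floor from where it was at the start of the episode below 0.008 m), for 0.2 s.
At the end, for the whole second after the job is handed in: The tray sits at rest in the middle stop: within 4 mm of it along the rail, level and dropped into the notches (its floor less than 31.5 mm above the table); the roller stands upright on the tray's floor, inside its walls; the earring board is within 8 mm of where it began (y of tray_floor in the frame of rail between -0.004 and 0.004 m and z of tray_floor in the frame of rail below 0.0315 m and horizontal distance between tray_floor and middle_stop below 0.006 m and angle between tray_floor's own z axis and vertical below 0.04 rad and linear speed of tray below 0.01 m/s and z of roller_center in the frame of tray_floor between 0.029 and 0.037 m and horizontal distance between roller_center and tray_floor below 0.032 m and angle between roller_center's own z axis and vertical below 0.12 rad and distance of board_base from where it was at the start of the episode below 0.008 m); the robot touches nothing.
It fails at once if the earring board is shoved or knocked out of its stop (moved more than 15 mm) (distance of board_base from where it was at the start of the episode above 0.015 m).
It fails at once if the bangle, the paperweight or the three-tier box is disturbed (moved more than 15 mm) (distance of any of bangle_center, paperweight_center, stackbox_center from where it was at the start of the episode above 0.015 m).
It also fails if it takes over 50 s, if anything falls off the work surface, if the arm or the gripper's body presses on something with over 40 N, if the wrist force passes 120 N, or if a joint passes its speed limit or range.

### The arm

A 6-joint arm with a two-finger parallel gripper is mounted at the origin on the work surface. World frame = base frame: x ahead of the robot, y to its left, z up, the work surface at z = 0. Lengths are in m, angles in degrees, forces in N, time in s.
With the tool pointing down it reaches from about 0.4 to 0.825 m from the base axis. Payload 7 kg.
Tool frame: the origin (TCP) lies at the centre of the arm's flange, where the gripper is bolted on; the fingertips stand 178 mm ahead of it and the grasp point (between the pads) lies 159 mm ahead of it (tip_reach is the distance from the TCP to the fingertips, in m); z points along the fingers, y is the line along which they close (so a half turn about z gives the same grasp; the last joint's range is limited). The gripper opens to 88 mm and grips with 3 to 60 N. Pads are 19 mm wide; open, the fingers measure 130 mm over their backs; the gripper's body (78 mm by 193 mm) begins 47 mm behind the grasp point.
Start: joints at [-59.066, 20.546, 0.682, 0, -70.136, -16.507], TCP at [0.168, -0.654, 0.405] pointing down, gripper open.
Joint ranges: [-176.03, 176.03], [-82.01, 121.73], [-58.28, 71.71], [-173.87, 95.51], [-174.79, -0.11], [-173.66, 173.66]. Speed limits (degrees/s): [136.94, 136.94, 172.46, 180, 180, 180].

### API

Orientations are given as [roll, pitch, yaw] about the fixed x, y, z axes, in that order (R = Rz(yaw) Ry(pitch) Rx(roll)).
In Python, from plant import * gives the robot as it stands.
- The arm moves only by the shell command python3 -m handwheel 'ROWS'. ROWS is JSON, a list of rows, each a list of 7 numbers: the opening, from -1 (shut) to 1 (fully open), then the shift along the tool's x, y, z as a fraction of full scale, then the turn, a rotation vector about the tool's x, y, z as a fraction of full scale. A call has 1 to 5 rows; each row shifts and turns the commanded pose from where the row before left it, along the tool's axes as they then stand; what a row does not reach is not made up. Full scale, the value 1, is 0.025 m for a shift and 6 degrees for a turn. A row lasts 1/8 s, in which the tool goes at most 62.5 mm and 10.7 degrees, less where a joint would pass 70% of its speed; a pose out of reach is approached as far as the arm can. A call with a number of a shift or a turn outside -1 to 1 is refused whole. A call with a gripper value outside its range is refused whole. The fingers move at their own pace and stop on an object; the grip force is fixed at half the most. Time passes only in rows, so rows that do not move let the fingers close. It gives the time, the measured TCP pose, the force, the opening and the grip force at its end, in the units of the state.
- get_obs(): the state, without advancing time (a new reading comes with each control period).
- snapshot(name): name is "scene" or "top"; returns a dict with "color" (420x560x3 uint8, red, green, blue), "fx", "fy", "cx", "cy" (pixels), "R" (3x3) and "t" (3): a world point X has camera coordinates R X + t. Camera axes: x right, y down, z forward; pixel columns grow to the right and rows downward; lengths in m; the calibration is good to about 2 mm. A picture is of the moment at which its call begins. There is no depth.
- close_job(): hands the job in; it is judged then, once.
The state is a dict: "clock": time; "joint_pos": joint angles; "qvel": joint speeds; "tau": joint torques, N m; "tool_pos": TCP position; "orientation": TCP orientation; "force": force on the tool from outside, world axes, zero at the start; "moment": the same for the moment, N m; "opening": finger opening in m; "gripper_force": force on a finger pad.
Only numpy, scipy, OpenCV 4.12 (cv2) and the standard library are available. Lean on these libraries where they do the work, as an engineer would, in place of code of your own. Each camera call takes 0.05 s, during which the arm holds its last target. There are 200 camera calls.

## Working session

There is one attempt and no reset: what is moved stays moved. The work goes in short steps, Python scripts to look and compute and a shell command to move; the robot and the scene stay as the last step left them, time stands still between calls to the robot, and variables do not carry over. Pictures are saved under pics/ and viewed, at most 10 in all, crops included, and the job is handed in when it is done.

```bash
mkdir -p pics; python3 - <<'E'
from plant import *
import cv2,numpy as np
for n in ("scene","top"):
    s=snapshot(n); cv2.imwrite(f"pics/{n}0.png",s["color"][:,:,::-1]); print(n,s["fx"],s["fy"],s["cx"],s["cy"],np.round(s["R"],3).tolist(),np.round(s["t"],3).tolist())
o=get_obs(); print(o)
E
```

```text
scene 460.13386764036994 460.13386764036994 289.7425369018248 215.68480855362387 [[0.101, 0.995, 0.003], [0.748, -0.074, -0.66], [-0.656, 0.069, -0.751]] [-0.046, -0.349, 1.539]
top 381.15892139294186 381.15892139294186 283.5446992669345 213.56944702780336 [[-0.02, -0.999, -0.033], [-0.986, 0.025, -0.163], [0.164, 0.029, -0.986]] [0.004, 0.565, 0.988]
{'clock': 0.1, 'joint_pos': array([-5.90649056e+01,  2.05857130e+01,  6.38621344e-01, -1.90338860e-02,
       -7.01350304e+01, -1.65080506e+01]), 'qvel': array([ 0.10246051, -0.10358679,  0.14439318,  0.01250477, -0.02303157,
       -0.01681942]), 'tau': array([-5.49793804e-04, -5.84164453e+01,  2.93753010e+01,  7.01541334e+00,
        1.02334691e-02, -6.45021896e-05]), 'tool_pos': array([ 0.16814184, -0.6535362 ,  0.40382731]), 'orientation': array([ 1.79916178e+02, -6.18077298e-03, -1.65579432e+02]), 'force': array([0.41494302, 0.0814212 , 0.14601294]), 'moment': array([-0.03993904,  0.04316913, -0.03512049]), 'gripper_force': 0.0, 'opening': 0.08751995798424944}
```

View pics/scene0.png

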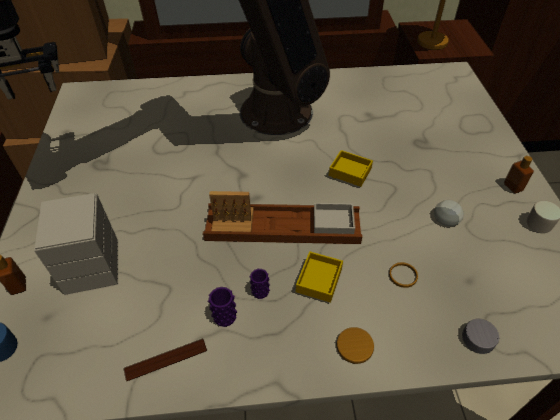

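View pics/top0.png

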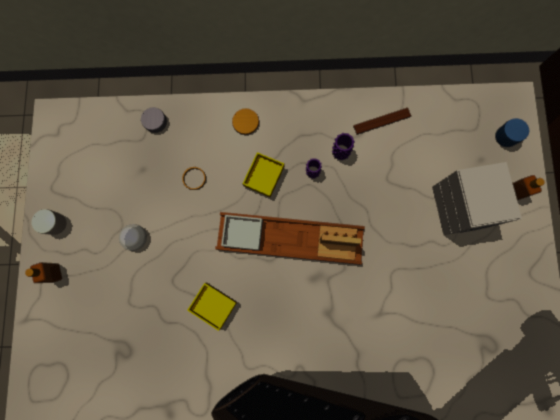

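The scene view shows the white tray at (334,219), the earring board at (231,213) and two purple tubes, the smaller at (260,284) and the larger at (222,307). There are also two yellow trays to leave alone. In the top view the tray is at (242,233), the board at (340,242) and the small roller at (314,169). I'll measure these and crop the rollers.

```bash
cat > h.py <<'E'
from plant import *
import cv2,numpy as np
def ray(s,u,v,z):
    R,t=np.array(s["R"]),np.array(s["t"]); c=-R.T@t
    d=R.T@np.array([(u-s["cx"])/s["fx"],(v-s["cy"])/s["fy"],1.]); return c+d*(z-c[2])/d[2]
def pix(s,X):
    p=np.array(s["R"])@X+np.array(s["t"]); return s["fx"]*p[0]/p[2]+s["cx"],s["fy"]*p[1]/p[2]+s["cy"]
def blobs(m,amin):
    m=cv2.morphologyEx(m,cv2.MORPH_CLOSE,np.ones((3,3),np.uint8))
    return [c for c in cv2.findContours(m,cv2.RETR_EXTERNAL,cv2.CHAIN_APPROX_NONE)[0] if cv2.contourArea(c)>amin]
def tri(a,ua,b,ub):
    A=[];y=[]
    for s,(u,v) in ((a,ua),(b,ub)):
        R,t=np.array(s["R"]),np.array(s["t"])
        for k,f,c,w in((0,"fx","cx",u),(1,"fy","cy",v)):
            q=(w-s[c])/s[f]; A.append(R[k]-q*R[2]); y.append(q*t[2]-t[k])
    return np.linalg.lstsq(np.array(A),np.array(y),rcond=None)[0]
E
python3 - <<'E'
from h import *
S={n:snapshot(n) for n in("scene","top")}
for n,s in S.items():
    hsv=cv2.cvtColor(s["color"],cv2.COLOR_RGB2HSV)
    for c in blobs(cv2.inRange(hsv,(125,90,25),(160,255,255)),60):
        m=cv2.moments(c);u,v=m["m10"]/m["m00"],m["m01"]/m["m00"]
        print(n,"purple",cv2.boundingRect(c),round(u,1),round(v,1),ray(s,u,v,.033).round(4))
    for c in blobs(cv2.inRange(hsv,(0,120,50),(14,255,255)),1200):
        b=cv2.boxPoints(cv2.minAreaRect(c)); print(n,"rail",b.round(1).tolist(),[ray(s,*p,.03).round(4)[:2].tolist() for p in b])
    x0,y0,x1,y1=(305,195,365,240) if n=="scene" else (212,208,275,258)
    w=np.zeros(hsv.shape[:2],np.uint8); w[y0:y1,x0:x1]=cv2.inRange(hsv,(0,0,90),(180,90,255))[y0:y1,x0:x1]
    for c in blobs(w,300):
        b=cv2.boxPoints(cv2.minAreaRect(c)); print(n,"white",b.round(1).tolist(),[ray(s,*p,.051).round(4)[:2].tolist() for p in b])
a=S["scene"]["color"][190:340,190:380];b=S["top"]["color"][120:270,200:390]
cv2.imwrite("pics/c1.png",cv2.resize(np.hstack([a,b]),None,fx=2.1,fy=2.1,interpolation=2)[:,:,::-1])
E
```

```text
scene purple (208, 287, 29, 40) 222.5 306.0 [ 0.7443 -0.1783  0.033 ]
scene purple (250, 269, 19, 30) 259.5 283.1 [ 0.693 -0.094  0.033]
scene rail [[202.89999389648438, 235.39999389648438], [203.89999389648438, 201.5], [362.0, 206.10000610351562], [361.0, 240.0]] [[0.5369, -0.2263], [0.4207, -0.2264], [0.4781, 0.1893], [0.59, 0.1636]]
scene rail [[414.3999938964844, 21.600000381469727], [490.1000061035156, 17.600000381469727], [492.1000061035156, 54.70000076293945], [416.3999938964844, 58.70000076293945]] [[-0.5166, 0.615], [-0.5212, 0.9406], [-0.2322, 0.8324], [-0.2316, 0.5411]]
scene rail [[-11.0, 170.10000610351562], [14.399999618530273, -10.100000381469727], [122.0999984741211, 5.099999904632568], [96.5999984741211, 185.3000030517578]] [[0.2385, -0.8339], [-0.985, -1.109], [-0.7833, -0.6032], [0.3303, -0.5207]]
scene white [[305.0, 195.0], [364.0, 195.0], [364.0, 239.0], [305.0, 239.0]] [[0.443, 0.0414], [0.4582, 0.1962], [0.6037, 0.1657], [0.5897, 0.0233]]
top purple (307, 159, 14, 16) 313.4 166.3 [ 0.699  -0.0939  0.033 ]
top purple (333, 134, 21, 21) 343.0 143.7 [ 0.7626 -0.1796  0.033 ]
top rail [[214.6999969482422, 249.8000030517578], [218.60000610351562, 211.1999969482422], [364.79998779296875, 225.8000030517578], [361.0, 264.3999938964844]] [[0.472, 0.1822], [0.5788, 0.1725], [0.5282, -0.2285], [0.4242, -0.2126]]
top white [[212.0, 208.0], [274.0, 208.0], [274.0, 257.0], [212.0, 257.0]] [[0.5842, 0.1863], [0.5799, 0.0172], [0.4478, 0.0192], [0.4513, 0.1848]]
```

View pics/c1.png

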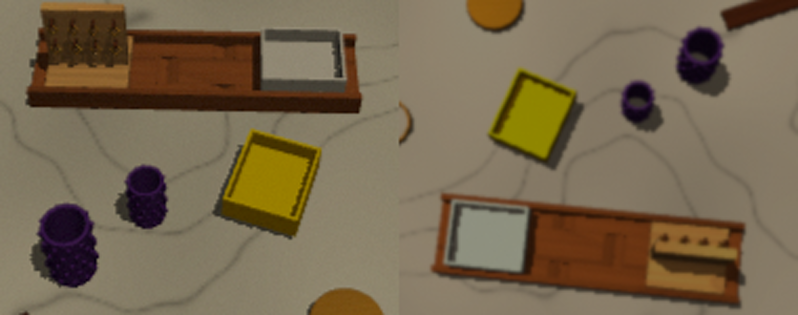

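The three things to tell apart are the purple tubes: small at scene (260,284) / top (313,166), large at (222,307) / (343,144). The smaller is the one meant, and the crop confirms it: about 40 mm wide, standing at ~(0.696,-0.094) beyond the rail. The rail's y axis is turned about -7°. I'll refine the tray now and start turning the tool so the fingers close across the rail.

```bash
python3 - <<'E'
from h import *
S={n:snapshot(n) for n in("scene","top")}
for n,s in S.items():
    hsv=cv2.cvtColor(s["color"],cv2.COLOR_RGB2HSV)
    rail=np.zeros(hsv.shape[:2],np.uint8)
    for c in blobs(cv2.inRange(hsv,(0,120,50),(16,255,255)),1200):
        x,y,w,h=cv2.boundingRect(c)
        if 130<w<180 and 180<y<230: cv2.fillPoly(rail,[cv2.convexHull(c)],255); hull=c
    m=cv2.erode(rail,np.ones((3,3)))&cv2.inRange(hsv,(0,0,60),(180,110,255))
    for c in blobs(m,300):
        b=cv2.boxPoints(cv2.minAreaRect(c)); print(n,"white",b.round(1).tolist(),[ray(s,*p,.051).round(3)[:2].tolist() for p in b],ray(s,*b.mean(0),.051).round(4))
    # roller rim: top ring centre
    p=cv2.inRange(hsv,(125,90,25),(160,255,255))
    for c in blobs(p,60):
        x,y,w,h=cv2.boundingRect(c); 
        if w<20: print(n,"roller width mm",w/s["fx"]*1000*(np.array(s["R"])@[.695,-.094,.05]+np.array(s["t"]))[2], ray(s,x+w/2-.5,y,.066),ray(s,x+w/2-.5,y+h-1,.0))
E
python3 -m handwheel '[[1,0,0,0,0,0,-1],[1,0,0,0,0,0,-1],[1,0,0,0,0,0,-1],[1,0,0,0,0,0,-1],[1,0,0,0,0,0,-1]]'
```

```text
scene white [[245.1999969482422, 223.10000610351562], [249.0, 192.8000030517578], [356.8999938964844, 206.5], [353.0, 236.8000030517578]] [[0.525, -0.119], [0.42, -0.105], [0.497, 0.169], [0.595, 0.14]] [0.5111 0.0228 0.051 ]
scene roller width mm 42.89093576500378 [ 0.67691304 -0.09254262  0.066     ] [ 7.11985082e-01 -9.76405539e-02 -1.11022302e-16]
top white [[220.6999969482422, 246.0], [224.1999969482422, 213.89999389648438], [262.1000061035156, 218.10000610351562], [258.5, 250.1999969482422]] [[0.48, 0.162], [0.567, 0.153], [0.553, 0.05], [0.467, 0.06]] [0.5164 0.106  0.051 ]
top roller width mm 38.551944016004114 [ 0.70978672 -0.09322795  0.066     ] [ 0.68574625 -0.09539509  0.        ]
clock: 0.92
tool_pos: [0.1682, -0.6537, 0.4046]
orientation: [180.0, 0.0, -135.4]
force: [-0.9, -0.5, 0.8]
opening: 0.0875
gripper_force: 0.0
```

```bash
python3 -m handwheel '[[1,0,0,0,0,0,-1],[1,0,0,0,0,0,-1],[1,0,0,0,0,0,-1],[1,0,0,0,0,0,-1],[1,0,0,0,0,0,-1]]' | sed -n 2,3p
python3 -m handwheel '[[1,0,0,0,0,0,-1],[1,0,0,0,0,0,-0.4],[1,0,0,0,0,0,0]]'| sed -n 2,3p
python3 -m handwheel '[[1,-0.5,-0.37,0,0,0,0],[1,-1,-0.73,0,0,0,0],[1,-1,-0.73,0,0,0,0],[1,-1,-0.73,0,0,0,0]]'
```

```text
tool_pos: [0.1681, -0.6537, 0.4045]
orientation: [180.0, 0.0, -105.4]
tool_pos: [0.1681, -0.6537, 0.4046]
orientation: [180.0, 0.0, -97.2]
clock: 2.42
tool_pos: [0.2436, -0.5735, 0.4047]
orientation: [-180.0, -0.0, -97.2]
force: [0.8, -0.1, 0.2]
opening: 0.0877
gripper_force: 0.0
```

```bash
python3 -m handwheel '[[1,-1,-0.73,0,0,0,0],[1,-1,-0.73,0,0,0,0],[1,-1,-0.73,0,0,0,0],[1,-1,-0.73,0,0,0,0],[1,-1,-0.73,0,0,0,0]]' | sed -n 2,4p
python3 -m handwheel '[[1,-1,-0.73,0,0,0,0],[1,-1,-0.73,0,0,0,0],[1,-1,-0.73,0,0,0,0],[1,-1,-0.73,0,0,0,0],[1,-1,-0.73,0,0,0,0]]' | sed -n 2,4p
python3 -m handwheel '[[1,-1,-0.73,0,0,0,0],[1,-1,-0.73,0,0,0,0],[1,-1,-0.73,0,0,0,0],[1,-1,-0.73,0,0,0,0],[1,-1,-0.73,0,0,0,0]]' | sed -n 2,4p
python3 -m handwheel '[[1,-1,-0.73,0,0,0,0],[1,-1,-0.73,0,0,0,0],[1,-1,-0.73,0,0,0,0],[1,-1,-0.73,0,0,0,0],[1,-0.5,-0.4,0,0,0,0]]' | sed -n 2,4p
python3 -m handwheel '[[1,-0.4,-0.3,0,0,0,0],[1,0,0,0.6,0,0,0],[1,0,0,0,0,0,0]]'
python3 - <<'E'
from h import *
for n in("scene","top"):
    s=snapshot(n); u,v=map(int,pix(s,np.array([.696,-.094,.05]))); c=s["color"][max(v-75,0):v+75,u-95:u+95]
    cv2.imwrite(f"pics/a_{n}.png",cv2.resize(c,None,fx=2.1,fy=2.1,interpolation=2)[:,:,::-1])
a=[cv2.imread(f"pics/a_{n}.png") for n in("scene","top")]; cv2.imwrite("pics/a.png",np.hstack(a))
E
```

```text
tool_pos: [0.3495, -0.4607, 0.4049]
orientation: [-180.0, -0.0, -97.2]
force: [0.9, -0.0, -0.2]
tool_pos: [0.4555, -0.3481, 0.4048]
orientation: [-180.0, 0.0, -97.2]
force: [1.4, 0.8, 0.9]
tool_pos: [0.5615, -0.2354, 0.4048]
orientation: [-180.0, 0.0, -97.2]
force: [-0.1, -0.3, -0.9]
tool_pos: [0.6587, -0.1341, 0.4044]
orientation: [180.0, -0.0, -97.1]
force: [0.1, 0.3, -0.2]
clock: 5.3
tool_pos: [0.6652, -0.1272, 0.3875]
orientation: [179.8, -0.0, -97.2]
force: [-0.6, -0.4, -1.1]
opening: 0.0875
gripper_force: 0.0
```

View pics/a.png

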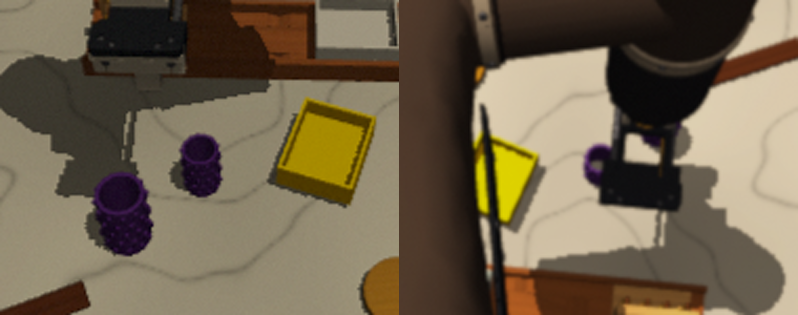

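The small roller sits beside the open fingers at crop (201,165) in the scene view. The large one at (124,215) is well clear. The TCP is 31 mm and 33 mm short of the roller in x and y, so I'll close the gap and then descend.

```bash
python3 -m handwheel '[[1,-0.8,-0.55,0,0,0,0],[1,-0.66,-0.52,0,0,0,0],[1,0,0,0.5,0,0,0],[1,0,0,1,0,0,0],[1,0,0,1,0,0,0]]' | sed -n 2,4p
python3 -m handwheel '[[1,0,0,0,0,0,0],[1,0,0,0,0,0,0]]'
python3 - <<'E'
from h import *
for n in("scene","top"):
    s=snapshot(n); u,v=map(int,pix(s,np.array([.696,-.094,.08]))); c=s["color"][max(v-75,0):v+75,u-95:u+95]
    cv2.imwrite(f"pics/b_{n}.png",cv2.resize(c,None,fx=2.1,fy=2.1,interpolation=2)[:,:,::-1])
a=[cv2.imread(f"pics/b_{n}.png") for n in("scene","top")]; cv2.imwrite("pics/b.png",np.hstack(a))
E
```

```text
tool_pos: [0.6971, -0.0935, 0.3258]
orientation: [180.0, 0.0, -97.2]
force: [-0.2, 0.5, -0.4]
clock: 6.28
tool_pos: [0.6976, -0.0939, 0.3278]
orientation: [-180.0, -0.0, -97.2]
force: [0.5, 0.3, 0.2]
opening: 0.0879
gripper_force: 0.0
```

View pics/b.png

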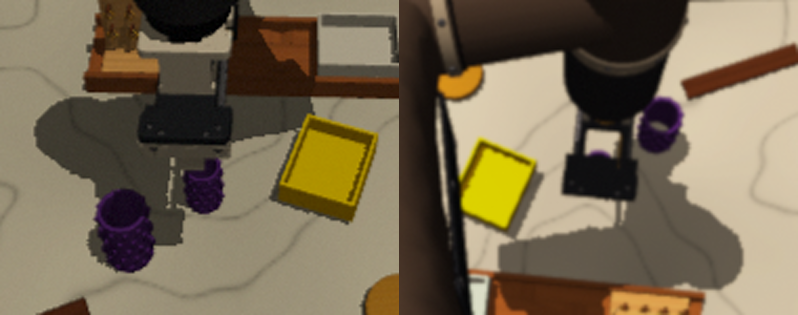

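The roller shows at scene crop (203,185) and the near finger at (172,185). I'll check where that finger should project before descending.

```bash
python3 - <<'E'
from h import *
for n in("scene","top"):
    s=snapshot(n); u0,v0=map(int,pix(s,np.array([.696,-.094,.08])))
    for nm,X in(("fartip",[.749,-.1,.15]),("neartip",[.646,-.088,.15]),("fartop",[.749,-.1,.2]),("grasp",[.6976,-.0939,.169]),("rollertop",[.696,-.094,.066])):
        u,v=pix(s,np.array(X)); print(n,nm,round((u-u0+95)*2.1+(399 if n=="top" else 0)),round((v-v0+75)*2.1))
E
```

```text
scene fartip 194 164
scene neartip 200 79
scene fartop 191 133
scene grasp 196 109
scene rollertop 201 166
top fartip 605 98
top neartip 598 182
top fartop 608 82
top grasp 602 134
top rollertop 598 161
```

The projection agrees: the far finger hides the roller's upper left, and the bright strip at (172,185) is light on the table. I'll descend to a grasp height of 50 mm and close.

```bash
python3 -m handwheel '[[1,0,0,0.9,0,0,0],[1,0,0,1,0,0,0],[1,0,0,1,0,0,0],[1,0,0,1,0,0,0],[1,0,0,0.4,0,0,0]]' | sed -n 2,4p
python3 -m handwheel '[[1,0,0,0.45,0,0,0],[1,0,0,0,0,0,0]]'
python3 -m handwheel '[[-1,0,0,0,0,0,0],[-1,0,0,0,0,0,0],[-1,0,0,0,0,0,0],[-1,0,0,0,0,0,0],[-1,0,0,0,0,0,0]]'
```

```text
tool_pos: [0.6969, -0.0939, 0.2187]
orientation: [179.9, -0.0, -97.2]
force: [-0.3, 0.6, 0.5]
clock: 7.35
tool_pos: [0.6971, -0.0939, 0.2082]
orientation: [180.0, -0.0, -97.2]
force: [0.5, -0.2, -0.5]
opening: 0.0875
gripper_force: 0.0
clock: 7.98
tool_pos: [0.6971, -0.0939, 0.2085]
orientation: [180.0, -0.0, -97.2]
force: [-1.2, 0.5, 2.0]
opening: 0.0436
gripper_force: 0.6
```

```bash
python3 -m handwheel '[[-1,0,0,0,0,0,0],[-1,0,0,-0.3,0,0,0],[-1,0,0,-0.7,0,0,0],[-1,0,0,-1,0,0,0],[-1,0,0,-1,0,0,0]]'
python3 -m handwheel '[[-1,0,0,-1,0,0,0],[-1,-0.4,0.5,0,0,0,0],[-1,-0.8,0.98,0,0,0,0],[-1,-0.8,0.98,0,0,0,0],[-1,-0.8,0.98,0,0,0,0]]'
```

```text
clock: 8.6
tool_pos: [0.6974, -0.0939, 0.2856]
orientation: [-179.9, 0.0, -97.2]
force: [0.9, 0.3, -0.7]
opening: 0.0399
gripper_force: 30.0
clock: 9.22
tool_pos: [0.6193, -0.0128, 0.3086]
orientation: [180.0, 0.0, -97.2]
force: [0.8, 0.5, -1.4]
opening: 0.0398
gripper_force: 30.0
```

```bash
python3 -m handwheel '[[-1,-0.8,0.98,0,0,0,0],[-1,-0.8,0.98,0,0,0,0],[-1,-0.8,0.98,0,0,0,0],[-1,-0.8,0.98,0,0,0,0],[-1,-0.63,0.82,0,0,0,0]]' | sed -n 2,3p
python3 -m handwheel '[[-1,0,0,0,0,0,0],[-1,0,0,0,0,0,0]]'
python3 - <<'E'
from h import *
a=[]
for n in("scene","top"):
    s=snapshot(n); u,v=map(int,pix(s,np.array([.516,.106,.08]))); c=s["color"][max(v-75,0):v+75,u-95:u+95]
    for X in ([.5164,.106,.051],): cv2.circle(c,tuple(int(round(q)) for q in np.array(pix(s,np.array(X)))-[u-95,max(v-75,0)]),1,(255,0,0),-1)
    a.append(cv2.resize(c,None,fx=2.1,fy=2.1,interpolation=2))
cv2.imwrite("pics/d.png",np.hstack(a)[:,:,::-1])
E
```

```text
tool_pos: [0.5136, 0.0969, 0.3087]
orientation: [-180.0, 0.0, -97.1]
clock: 10.1
tool_pos: [0.5149, 0.0962, 0.3088]
orientation: [-180.0, 0.0, -97.1]
force: [-0.1, -0.0, 0.1]
opening: 0.0396
gripper_force: 30.0
```

View pics/d.png

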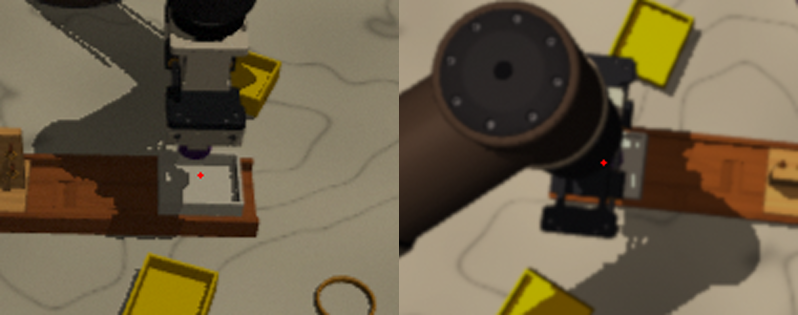

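The roller is held above the tray: its bottom shows at scene crop (195,152), with the tray centre at (200,175). I'll lower it until it touches, then let go.

```bash
python3 -m handwheel '[[-1,0,0,0.6,0,0,0],[-1,0,0,0.8,0,0,0],[-1,0,0,0.8,0,0,0],[-1,0,0,0.4,0,0,0],[-1,0,0,0.1,0,0,0]]' | sed -n 2,4p
python3 -m handwheel '[[-1,0,0,0.08,0,0,0],[-1,0,0,0.04,0,0,0],[-1,0,0,0,0,0,0]]'
```

```text
tool_pos: [0.5149, 0.0958, 0.2398]
orientation: [179.9, -0.1, -97.2]
force: [0.4, 0.3, 0.3]
clock: 11.2
tool_pos: [0.5151, 0.0962, 0.2383]
orientation: [-180.0, 0.0, -97.2]
force: [-0.0, -0.4, -0.4]
opening: 0.0396
gripper_force: 30.0
```

```bash
python3 -m handwheel '[[-1,0,0,0.03,0,0,0],[-1,0,0,0,0,0,0],[0.3,0,0,0,0,0,0],[0.3,0,0,0,0,0,0],[0.6,0,0,0,0,0,0]]'
python3 -m handwheel '[[1,0,0,0,0,0,0],[1,0,0,0,0,0,0],[1,0,0,0,0,0,0]]'
```

```text
clock: 11.82
tool_pos: [0.515, 0.0961, 0.2372]
orientation: [-180.0, 0.0, -97.2]
force: [-0.2, -0.7, 0.2]
opening: 0.062
gripper_force: 0.0
clock: 12.2
tool_pos: [0.515, 0.0961, 0.2372]
orientation: [180.0, -0.0, -97.2]
force: [0.3, 0.2, -1.5]
opening: 0.0865
gripper_force: 0.0
```

```bash
python3 -m handwheel '[[1,0,0,-0.4,0,0,0],[1,0,0,-0.8,0,0,0],[1,0,0,-1,0,0,0],[1,0,0,-1,0,0,0],[1,0,0,-0.4,0,0,0]]' | sed -n 2,4p
python3 -m handwheel '[[-1,-0.6,0,0,0,0,0],[-1,-1,0,0,0,0,0],[-1,-1,0,0,0,0,0],[-1,-0.8,0,0,0,0,0],[-1,0,0,0,0,0,0]]' | sed -n 2,4p
python3 -m handwheel '[[-1,0,0,0,0,0,0],[-1,0,0,0,0,0,0],[-1,0,0,0,0,0,0]]'
python3 - <<'E'
from h import *
a=[]
for n in("scene","top"):
    s=snapshot(n); u,v=map(int,pix(s,np.array([.516,.106,.08]))); c=s["color"][max(v-75,0):v+75,u-95:u+95]
    a.append(cv2.resize(c,None,fx=2.1,fy=2.1,interpolation=2))
    hsv=cv2.cvtColor(s["color"],cv2.COLOR_RGB2HSV)
    for c in blobs(cv2.inRange(hsv,(125,90,25),(160,255,255)),60):
        x,y,w,h=cv2.boundingRect(c); print(n,(x,y,w,h),ray(s,x+w/2-.5,y+h/2-.5,.062).round(4))
cv2.imwrite("pics/e.png",np.hstack(a)[:,:,::-1])
E
```

```text
tool_pos: [0.5153, 0.0962, 0.3292]
orientation: [-179.9, 0.1, -97.2]
force: [0.6, 0.3, -0.3]
tool_pos: [0.5258, 0.1822, 0.3265]
orientation: [180.0, -0.0, -97.1]
force: [-0.2, -0.7, -0.3]
clock: 13.82
tool_pos: [0.5256, 0.18, 0.3273]
orientation: [-180.0, 0.0, -97.2]
force: [1.0, 0.2, -0.4]
opening: 0.0132
gripper_force: 0.0
scene (208, 287, 29, 40) [ 0.7627 -0.1764  0.062 ]
scene (322, 198, 18, 28) [0.517  0.0967 0.062 ]
top (236, 224, 17, 17) [0.5151 0.0975 0.062 ]
top (333, 134, 21, 25) [ 0.7456 -0.1752  0.062 ]
```

View pics/e.png

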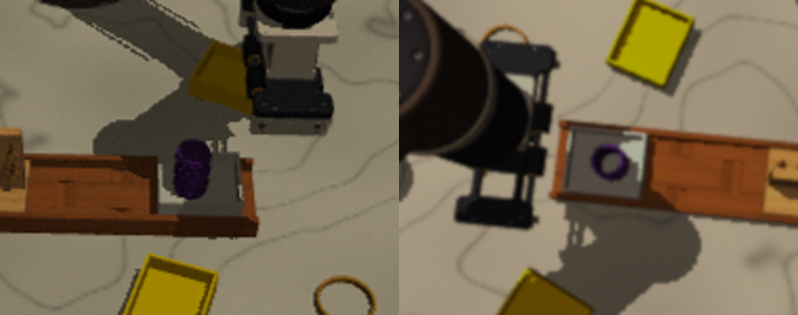

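The roller stands in the tray at scene crop (191,168) / top (610,162), which is (0.516,0.097), and the fingers are past the tray's +y end. I'll descend so the tips are at 34 mm, above the rail walls and below the tray rim.

```bash
python3 -m handwheel '[[-1,0,0,0.8,0,0,0],[-1,0,0,1,0,0,0],[-1,0,0,1,0,0,0],[-1,0,0,1,0,0,0],[-1,0,0,0.5,0,0,0]]' | sed -n 2,4p
python3 -m handwheel '[[-1,0,0,0.31,0,0,0],[-1,0,0,0,0,0,0]]'
python3 -m handwheel '[[-1,0.2,0,0,0,0,0],[-1,0.2,0,0,0,0,0],[-1,0.2,0,0,0,0,0],[-1,0.1,0,0,0,0,0],[-1,0.1,0,0,0,0,0]]'
```

```text
tool_pos: [0.5254, 0.1801, 0.2185]
orientation: [179.9, -0.1, -97.2]
force: [-0.5, 0.3, 0.1]
clock: 14.8
tool_pos: [0.5257, 0.1804, 0.2119]
orientation: [180.0, -0.0, -97.2]
force: [0.0, -1.0, 0.5]
opening: 0.0003
gripper_force: 0.0
clock: 15.42
tool_pos: [0.5245, 0.1622, 0.2135]
orientation: [-179.7, 0.3, -97.1]
force: [-0.6, 9.9, 4.5]
opening: 0.0003
gripper_force: 4.5
```

```bash
python3 -m handwheel '[[-1,0,0,0,0,0,0]]' | sed -n 2,4p
python3 -m handwheel '[[-1,0.1,0,0,0,0,0],[-1,0.1,0,0,0,0,0]]'
python3 - <<'E'
from h import *
s=snapshot("scene");print(get_obs()["force"].round(1)); u,v=map(int,pix(s,np.array([.516,.106,.08])));hsv=cv2.cvtColor(s["color"],cv2.COLOR_RGB2HSV)
for c in blobs(cv2.inRange(hsv,(125,90,25),(160,255,255)),60): print(cv2.boundingRect(c))
cv2.imwrite("pics/f.png",cv2.resize(s["color"][v-75:v+75,u-130:u+95],None,fx=2.6,fy=2.6,interpolation=2)[:,:,::-1])
E
```

```text
tool_pos: [0.5244, 0.1618, 0.2134]
orientation: [-179.8, 0.2, -97.1]
force: [0.6, 6.0, 2.5]
clock: 15.8
tool_pos: [0.5242, 0.1577, 0.2138]
orientation: [-179.7, 0.3, -97.1]
force: [-0.4, 10.4, 5.7]
opening: 0.0003
gripper_force: 5.0
[1.7 6.5 4.2]
(208, 287, 29, 40)
(319, 197, 18, 28)
```

View pics/f.png

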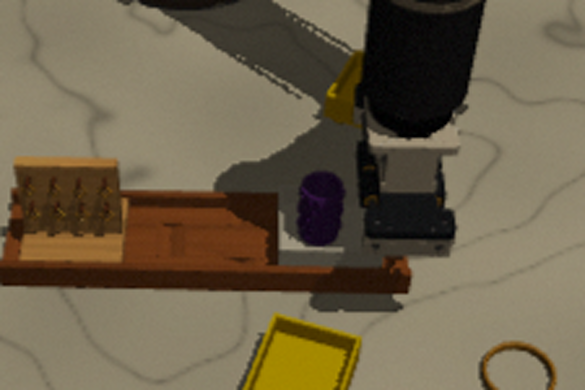

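The roller still stands at crop (321,208). The tray has moved about 8 mm and is climbing out of the end notch, so I'll keep pushing gently.

```bash
python3 -m handwheel '[[-1,0.1,0,0,0,0,0],[-1,0.1,0,0,0,0,0],[-1,0.1,0,0,0,0,0],[-1,0.1,0,0,0,0,0],[-1,0.1,0,0,0,0,0]]'|head -4
python3 -m handwheel '[[-1,0.2,0,0,0,0,0],[-1,0.2,0,0,0,0,0],[-1,0.2,0,0,0,0,0],[-1,0.2,0,0,0,0,0],[-1,0.2,0,0,0,0,0]]' |sed -n 2,4p
python3 - <<'E'
from h import *
s=snapshot("scene");hsv=cv2.cvtColor(s["color"],cv2.COLOR_RGB2HSV)
for c in blobs(cv2.inRange(hsv,(125,90,25),(160,255,255)),60):
    x,y,w,h=cv2.boundingRect(c); print((x,y,w,h),ray(s,x+w/2-.5,y+h/2-.5,.067).round(4))
E
```

```text
clock: 16.48
tool_pos: [0.5208, 0.1429, 0.2119]
orientation: [180.0, -0.0, -97.2]
force: [0.4, 1.9, 0.9]
tool_pos: [0.5177, 0.118, 0.2119]
orientation: [180.0, -0.0, -97.2]
force: [0.5, 1.4, 1.1]
(208, 287, 29, 40) [ 0.7657 -0.1759  0.067 ]
(302, 196, 18, 28) [0.5097 0.0466 0.067 ]
```

```bash
python3 -m handwheel '[[-1,0.25,0,0,0,0,0],[-1,0.3,0,0,0,0,0],[-1,0.3,0,0,0,0,0],[-1,0.3,0,0,0,0,0],[-1,0.25,0,0,0,0,0]]'|sed -n 2,4p
python3 -m handwheel '[[-1,0.2,0,0,0,0,0],[-1,0.2,0,0,0,0,0],[-1,0.2,0,0,0,0,0],[-1,0.15,0,0,0,0,0],[-1,0.1,0,0,0,0,0]]' |sed -n 2,4p
python3 - <<'E'
from h import *
s=snapshot("scene");hsv=cv2.cvtColor(s["color"],cv2.COLOR_RGB2HSV)
for c in blobs(cv2.inRange(hsv,(125,90,25),(160,255,255)),60):
    x,y,w,h=cv2.boundingRect(c); print((x,y,w,h),ray(s,x+w/2-.5,y+h/2-.5,.067).round(4))
E
```

```text
tool_pos: [0.5133, 0.0831, 0.2119]
orientation: [180.0, -0.0, -97.2]
force: [-0.0, 1.4, -0.6]
tool_pos: [0.5107, 0.0624, 0.2119]
orientation: [180.0, -0.0, -97.2]
force: [0.4, 1.4, 0.1]
(208, 287, 29, 40) [ 0.7657 -0.1759  0.067 ]
(280, 196, 17, 28) [ 0.5042 -0.0097  0.067 ]
```

```bash
python3 -m handwheel '[[-1,0.08,0,0,0,0,0],[-1,0.08,0,0,0,0,0],[-1,0.08,0,0,0,0,0],[-1,0.08,0,0,0,0,0],[-1,0.08,0,0,0,0,0]]'|sed -n 2,4p
python3 -m handwheel '[[-1,0.06,0,0,0,0,0],[-1,0.06,0,0,0,0,0],[-1,0.06,0,0,0,0,0],[-1,0.06,0,0,0,0,0],[-1,0,0,0,0,0,0]]' |sed -n 2,4p
python3 - <<'E'
from h import *
s=snapshot("scene");hsv=cv2.cvtColor(s["color"],cv2.COLOR_RGB2HSV)
for c in blobs(cv2.inRange(hsv,(125,90,25),(160,255,255)),60):
    x,y,w,h=cv2.boundingRect(c); print((x,y,w,h),ray(s,x+w/2-.5,y+h/2-.5,.067).round(4))
E
```

```text
tool_pos: [0.5095, 0.0526, 0.2119]
orientation: [-180.0, -0.0, -97.2]
force: [0.6, 1.7, 0.3]
tool_pos: [0.5087, 0.0466, 0.2119]
orientation: [180.0, -0.0, -97.2]
force: [0.2, 0.3, -0.2]
(208, 287, 29, 40) [ 0.7657 -0.1759  0.067 ]
(270, 197, 17, 28) [ 0.5051 -0.035   0.067 ]
```

The force has gone to zero and the roller's image is one row lower, so the tray seems to have dropped into the middle notch. I'll back away, rise and check.

```bash
python3 -m handwheel '[[-1,-0.3,0,0,0,0,0],[-1,-1,0,0,0,0,0],[-1,-1,0,0,0,0,0],[-1,-0.5,0,-0.5,0,0,0],[-1,0,0,-1,0,0,0]]'|sed -n 2,4p
python3 -m handwheel '[[-1,-0.8,0,-1,0,0,0],[-1,-1,0,-1,0,0,0],[-1,-1,0,-1,0,0,0],[-1,-1,0,0,0,0,0],[-1,-1,0,0,0,0,0]]' |sed -n 2,4p
python3 -m handwheel '[[-1,0,0,0,0,0,0],[-1,0,0,0,0,0,0]]'
python3 - <<'E'
from h import *
a=[]
d=np.array([.1253,.9921]); c0=np.array([.5001,-.0230])
for n in("scene","top"):
    s=snapshot(n);hsv=cv2.cvtColor(s["color"],cv2.COLOR_RGB2HSV); u,v=map(int,pix(s,np.array([.5,-.023,.05])))
    a.append(cv2.resize(s["color"][v-75:v+75,u-95:u+95],None,fx=2.1,fy=2.1,interpolation=2))
    for c in blobs(cv2.inRange(hsv,(125,90,25),(160,255,255)),60):
        x,y,w,h=cv2.boundingRect(c); p=ray(s,x+w/2-.5,y+h/2-.5,.062); print(n,(x,y,w,h),p.round(4),"rail y",((p[:2]-c0)@d).round(4))
    if n=="top":
        z=np.zeros(hsv.shape[:2],np.uint8); z[213:265,255:330]=cv2.inRange(hsv,(0,0,60),(180,110,255))[213:265,255:330]
        z=cv2.morphologyEx(z,cv2.MORPH_CLOSE,np.ones((3,3)))
        np.save("z.npy",z)
        for c in blobs(z,100): b=cv2.boxPoints(cv2.minAreaRect(c)); p=ray(s,*b.mean(0),.051); print(b.round(1).tolist(),p.round(4),((p[:2]-c0)@d).round(4))
cv2.imwrite("pics/g.png",np.hstack(a)[:,:,::-1])
E
```

```text
tool_pos: [0.5174, 0.1172, 0.2496]
orientation: [179.9, -0.1, -97.1]
force: [0.2, -0.1, -0.0]
tool_pos: [0.5323, 0.2363, 0.3245]
orientation: [180.0, 0.0, -97.2]
force: [1.1, -0.1, -0.7]
clock: 21.25
tool_pos: [0.5322, 0.2353, 0.3235]
orientation: [179.9, -0.1, -97.2]
force: [0.1, 0.4, 0.2]
opening: 0.0005
gripper_force: 0.0
scene (208, 287, 29, 40) [ 0.7627 -0.1764  0.062 ] rail y -0.1193
scene (271, 197, 16, 28) [ 0.5008 -0.0335  0.062 ] rail y -0.0103
top (286, 229, 16, 17) [ 0.4987 -0.0338  0.062 ] rail y -0.0109
top (333, 134, 21, 25) [ 0.7456 -0.1752  0.062 ] rail y -0.1203
[[255.0, 254.0], [329.0, 254.0], [329.0, 264.0], [255.0, 264.0]] [ 0.4415 -0.0284  0.051 ] -0.0127
[[255.0, 213.0], [329.0, 213.0], [329.0, 254.0], [255.0, 254.0]] [ 0.5093 -0.03    0.051 ] -0.0057
```

View pics/g.png

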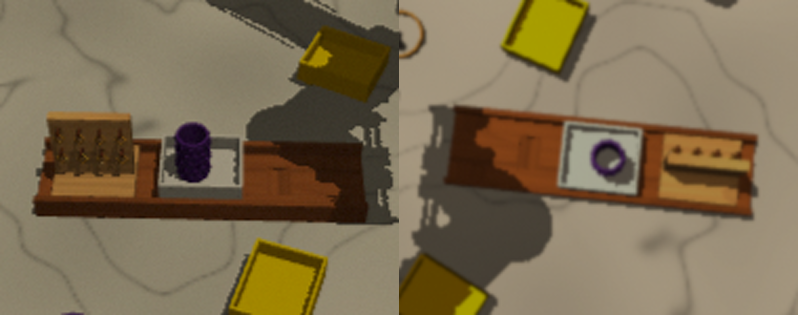

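The tray sits level in the middle of the rail at top crop (600,158), with the roller upright in it at (608,158). The roller's rail y is -10.5 mm, against about -10 mm expected for a tray that is home. The board is unmoved and the arm is clear, so I'm handing in.

```bash
python3 -c "
from plant import *
print(close_job())"
```

```text
the job is handed in; nothing more can be done
None
```

The job is handed in at about 21 s of the 50 s: the roller stands upright in the white tray, the tray measures home in the middle stop to within about 2 mm, and the earring board showed no movement in the last pictures. The arm never went near the bystanders, and the job gave no verdict back.

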